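# Oil the bench block and shut it away under its dust cover

### The job

Put the polished steel bench block away for the night so that it does not rust: slide it flat against the fence of its wooden stand, squarely in front of the nozzle of the oil bottle, press the spray head all the way down, and let it spring back up. Then slide the block along the fence until it is fully home in the corner at the end wall, and press the sprung clear cover down over it until the catch holds it shut. Slide the block on the desk and do not lift it, press the spray head only while the block stands in front of the nozzle, and leave the hammer, the spools and the bead pot where they are.

Things in the scene. Friction and masses are not known exactly. Their poses are not given: they have to be found in the camera images.
- bench_block: Square polished steel block on a black rubber base, 60 x 60 x 15 mm, 0.34 kg, loose on the desk. Origin: centre of its underside; z up; x and y run square to its sides.
- block_stand: Fixed wooden stand without a floor. Origin on the desk; x away from the robot, y left. Fence 18 mm high, front face in the plane x = 0, y = -105 to +105 mm. End wall on the right 26 mm high, inner face in the plane y = -95 mm, from the fence to x = -86 mm. Behind the fence the fixed amber oil bottle, radius 26 mm, axis x = +50, y = +65 mm; its nozzle ends at x = +12, z = 117 mm.
- spray_place (a point): Point on the desk, fixed to the stand (stand axes, at x = -30, y = +65 mm): where the centre of the block's underside is when the block is against the fence and centred in front of the nozzle.
- home_place (a point): Point on the desk, fixed to the stand (stand axes, at x = -30, y = -65 mm): where the centre of the block's underside is when the block is home, against both the fence and the end wall.
- spray_head (a joint): Travel in m of the white sprung spray head of the bottle: 0 up, 0.008 fully pressed down; about 3 N to start it and 7 N to hold it down; springs back by itself.
- spray_head_top (a point): Centre of the flat round top of the white spray head (28 mm across), about 138 mm above the desk when up. Press straight down here.
- cover (a joint): Angle in rad of the clear cover: 0 shut, up to 1.38 open; a weak spring holds it open. It snaps under a roller catch in the end wall in the last 0.08 rad, which takes about 5 N at the tab; let go before that, it springs open again.
- cover_hinge (a point): On the hinge axis of the cover, which runs along the stand's y, at x = +36, y = -65 mm in the stand and 22 mm above the desk. Its axes turn with the cover.
- cover_tab (a point): Middle of the outer (upper) face of the blue press tab (36 mm wide, 20 mm long) at the cover's free edge, 114 mm from the hinge axis and 4 mm above its plane; shut: x = -78, y = -59, z = 26 mm in the stand. The cover is a shallow hood, 12 mm skirts at front and left; the block must be home within about 6 mm to fit under it.
- chasing_hammer: Small hammer lying on the desk to the right, wooden handle 196 mm long, steel head 60 x 23 mm. Origin: centre of its underside. Leave alone.
- red_spool: Red thread spool standing upright, diameter 24 mm, height 32 mm. Origin: centre of its underside. Leave alone.
- blue_spool: Blue thread spool standing upright, diameter 28 mm, height 38 mm. Origin: centre of its underside. Leave alone.
- bead_pot: Small clear pot of green beads with a teal lid, diameter 36 mm, height 33 mm, standing to the left. Origin: centre of its underside. Leave alone.

How it is judged:
By the outcome, as a careful person would: the job done as asked, in the order asked, and still so for the second after the job is handed in, with the robot touching nothing.
It also fails if it takes over 72 s, if anything falls off the work surface, if the arm or the gripper's body presses on something with over 40 N, if the wrist force passes 120 N, or if a joint passes its speed limit or range.

### The arm

A 7-joint arm with a two-finger parallel gripper is mounted at the origin on a cart in front of the work surface, level with it; the furniture and walls round the work are solid. World frame = base frame: x ahead of the robot, y to its left, z up, the work surface at z = 0. Lengths are in m, angles in rad, forces in N, time in s.
With the tool pointing down it reaches from about 0.425 to 0.925 m from the base axis. Payload 6.8 kg.
Tool frame: the origin (TCP) lies midway between the tips of the shut fingers; the grasp point (between the pads) lies 19 mm behind it (bot.hold_point_z is the distance from the TCP to the grasp point, in m); z points along the fingers, y is the line along which they close (so a half turn about z gives the same grasp; the last joint's range is limited). The gripper opens to 85 mm and grips with 20 to 120 N. Pads are 22 mm wide; open, the fingers measure 114 mm over their backs; the gripper's body (76 mm by 85 mm) begins 54 mm behind the grasp point. The pads swing forward as they close: fully open they stand 13 mm farther back than shut.
Start: joints at [-1.429, 0.477, 0.022, 1.555, -0.011, 1.109, -0.083], TCP at [0.167, 0.654, 0.231] pointing down, gripper open.
Joint ranges: [-2.96, 2.96], [-0.34, 2.1], [-1.41, 1.46], [0.24, 2.44], [-1.37, 4.51], [0.17, 1.92], [-2.96, 2.96]. Speed limits (rad/s): [2.39, 2.39, 3.14, 3.14, 3.14, 3.14, 3.14].

### API

Orientations are given as a unit quaternion [w, x, y, z].
In Python, from station import bot gives the robot as it stands. The module is installed in compiled form; this text tells all that it offers.
- The arm moves only by the tool step_arm, never from a script. Its argument "increments" is a list that holds one entry, the list of rows, each a list of 7 numbers: the opening, from -1 (shut) to 1 (fully open), then the shift along the tool's x, y, z in mm, then the turn, a rotation vector about the tool's x, y, z in degrees. In form: [[[grip, x, y, z, ax, ay, az], ...]]. A call has 1 to 10 rows; each row is the pose to reach, as a shift and turn from the pose commanded when the call began, along the tool's axes at that moment; what a row does not reach only later rows make up. A row lasts 1/12 s, in which the tool goes at most 41.7 mm and 7.16 degrees, less where a joint would pass 70% of its speed; a pose out of reach is approached as far as the arm can. A call with a gripper value outside its range is refused whole. The fingers move at their own pace and stop on an object; "force" is the grip in N (left out, the last holds). Time passes only in rows, so rows that repeat a pose let the fingers close. It gives the time, the measured TCP pose, the force, the opening and the grip force at its end, in the units of the state.
- bot.get_obs(): the state, without advancing time (a new reading comes with each control period).
- bot.read_camera(name): name is "scene" or "top" or "wrist"; returns a dict with "image" (420x560x3 uint8, red, green, blue), "camera_matrix" (3x3 intrinsics, pixels), "dist" ([k1, k2, p1, p2, k3] as OpenCV has them; the pictures are not rectified), "R" (3x3) and "t" (3): a world point X has camera coordinates R X + t. Camera axes: x right, y down, z forward; pixel columns grow to the right and rows downward; lengths in m; the calibration is good to about 2 mm. A picture is of the moment at which its call begins. There is no depth.
- bot.hand_in(): hands the job in; it is judged then, once.
The state is a dict: "t": time; "q": joint angles; "joint_vel": joint speeds; "joint_torque": joint torques, N m; "eef_pos": TCP position; "tool_rot": TCP orientation; "contact_force": force on the tool from outside, world axes, zero at the start; "torque": the same for the moment, N m; "gripper_width": opening from 0.0 (shut) to 1.0 (fully open); "grasp_force": force on a finger pad.
Only numpy, scipy, OpenCV 4.12 (cv2) and the standard library are available. Lean on these libraries where they do the work, as an engineer would, in place of code of your own. Each camera call takes 0.05 s, during which the arm holds its last target. There are 200 camera calls.

## Working session

There is one attempt and no reset: what is moved stays moved. The work goes in short steps, Python scripts to look and compute and a tool call to move; the robot and the scene stay as the last step left them, time stands still between calls to the robot, and variables do not carry over. Pictures are saved under pics/ and viewed, at most 10 in all, crops included, and the job is handed in when it is done.

Besides the shell and the picture viewer there is one more tool, called after "Request:" in YAML: its name, and indented under it one key for each argument. step_arm: Moves the arm, as the interface text tells. Its arguments: {"type":"object","properties":{"increments":{"type":"array"},"force":{"type":"number"}},"required":["increments"]}

```bash
mkdir -p pics; python3 - <<'E'
from station import bot
import cv2,numpy as np
o=bot.get_obs();print({k:np.round(v,3) for k,v in o.items()},bot.hold_point_z)
for n in("scene","top"):
    c=bot.read_camera(n);cv2.imwrite(f"pics/{n}0.png",c["image"][:,:,::-1])
    print(n,np.round(c["camera_matrix"],1).tolist(),c["dist"],np.round(c["R"],3).tolist(),c["t"])
E
```

```text
{'t': np.float64(0.0), 'q': array([-1.429,  0.478,  0.022,  1.556, -0.011,  1.109, -0.083]), 'joint_vel': array([ 0.   , -0.   , -0.   , -0.   ,  0.001, -0.001,  0.   ]), 'joint_torque': array([-0.0000e+00, -5.9644e+01,  1.6080e+00, -2.8120e+01,  1.2000e-02,
        9.0000e-03,  0.0000e+00]), 'eef_pos': array([0.167, 0.653, 0.23 ]), 'tool_rot': array([-0.   ,  0.125,  0.992, -0.001]), 'contact_force': array([-0.223,  0.437, -0.523]), 'torque': array([ 0.013, -0.006,  0.017]), 'grasp_force': np.float64(0.0), 'gripper_width': np.float64(1.004)} 0.0187
scene [[384.4, 0.0, 284.2], [0.0, 384.4, 208.1], [0.0, 0.0, 1.0]] [-0.04863385  0.          0.          0.          0.        ] [[0.856, -0.516, 0.026], [-0.191, -0.361, -0.913], [0.481, 0.776, -0.408]] [-0.51223059  0.204169    0.63137424]
top [[434.9, 0.0, 276.6], [0.0, 434.9, 209.4], [0.0, 0.0, 1.0]] [-0.12020745  0.          0.          0.          0.        ] [[-0.175, -0.985, -0.002], [-0.959, 0.171, -0.224], [0.221, -0.038, -0.975]] [0.08078037 0.58679905 0.95330698]
```

View pics/scene0.png

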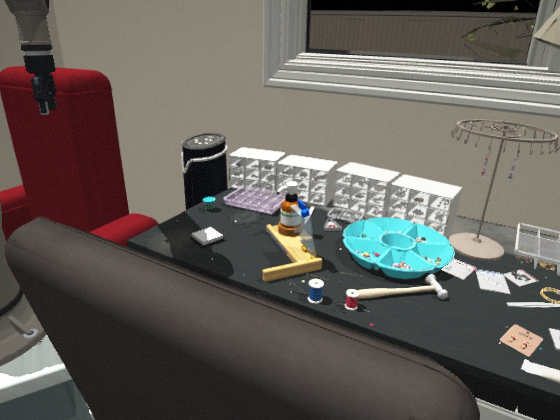

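View pics/top0.png

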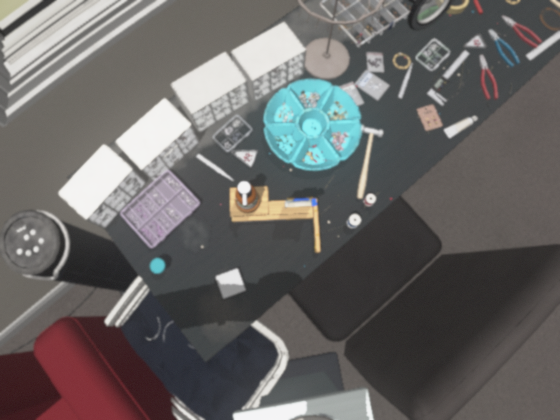

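The scene view shows the stand (fence about (290,240), end wall (292,270)), the bottle (291,210) and the block (207,236). The top view shows the block at (230,283), the fence along (230–315,212), the end wall at (318,225), the spray head at (244,187) and the blue tab at (300,203).

```bash
cat > h.py <<'E'
from station import bot
import cv2,numpy as np
def cast(c,px,z):
    px=np.array(px,float).reshape(-1,1,2)
    u=cv2.undistortPoints(px,c["camera_matrix"],c["dist"])[:,0]
    R=c["R"];C=-R.T@c["t"];d=np.c_[u,np.ones(len(u))]@R
    return C+d*((np.asarray(z)-C[2])/d[:,2])[:,None]
def proj(c,X):
    return cv2.projectPoints(np.array(X,float).reshape(-1,1,3),cv2.Rodrigues(c["R"])[0],c["t"],c["camera_matrix"],c["dist"])[0][:,0]
def tri(cs,pxs):
    A=[];b=[]
    for c,p in zip(cs,pxs):
        u=cv2.undistortPoints(np.array(p,float).reshape(1,1,2),c["camera_matrix"],c["dist"])[0,0]
        d=c["R"].T@np.array([*u,1]);d/=np.linalg.norm(d);P=np.eye(3)-np.outer(d,d);C=-c["R"].T@c["t"]
        A.append(P);b.append(P@C)
    return np.linalg.solve(sum(A),sum(b))
E
python3 - <<'E'
from h import *
c=bot.read_camera("top");im=c["image"]
cr=im[160:310,190:390,::-1];cv2.imwrite("pics/topc.png",cv2.resize(cr,None,fx=4,fy=4,interpolation=cv2.INTER_CUBIC))
for n,p,z in [("block",(230,283),.015),("spray",(244,187),.138),("fenceL",(230,220),.018),("corner",(314,216),.018),("wallend",(319,251),.026),("bluespool",(354,220),.038),("red",(370,199),.032),("pot",(157,266),.033)]:
    print(n,np.round(cast(c,p,[z]),4))
E
```

```text
block [[0.4458 0.1157 0.015 ]]
spray [[0.6383 0.0413 0.138 ]]
fenceL [[0.5968 0.0918 0.018 ]]
corner [[ 0.5705 -0.1127  0.018 ]]
wallend [[ 0.4828 -0.1069  0.026 ]]
bluespool [[ 0.54   -0.2034  0.038 ]]
red [[ 0.5854 -0.2549  0.032 ]]
pot [[0.5134 0.28   0.033 ]]
```

View pics/topc.png

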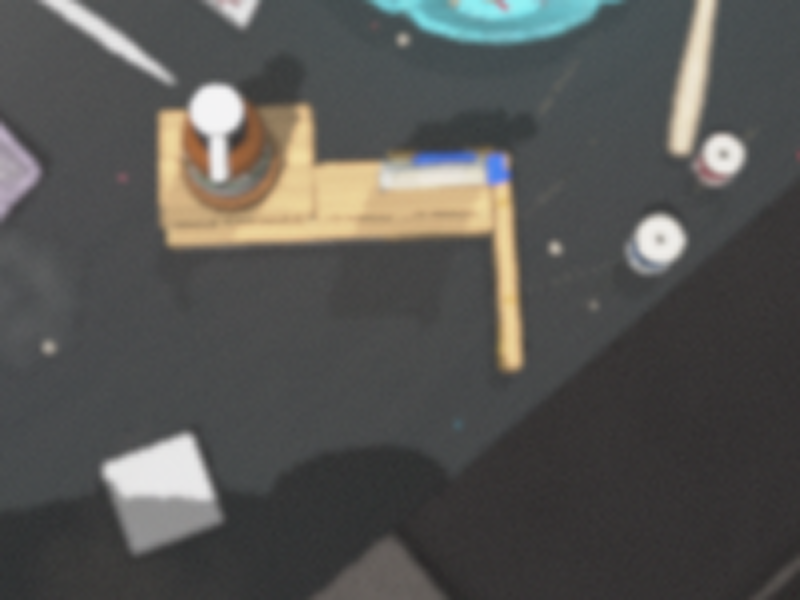

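The crop shows the block corners at crop (103,467), (192,432), (223,520), (135,555). The fence front runs from (168,248) to (490,237), the wall end is at (510,370), and the cover stands open with its blue tab at (495,165).

```bash
cat >> h.py <<'E'
from scipy.spatial.transform import Rotation as Ro
def go(p,yaw,tilt=0):
    """tool-frame shift mm + rotvec deg to world TCP p; tool y at yaw from world y; tilt>0 leans gripper body to robot"""
    o=bot.get_obs();w=o["tool_rot"];R=Ro.from_quat([w[1],w[2],w[3],w[0]])
    G=Ro.from_euler("z",yaw,degrees=True)*Ro.from_euler("y",-tilt,degrees=True)*Ro.from_matrix([[-1,0,0],[0,1,0],[0,0,-1.]])
    print("shift",np.round(R.inv().apply(np.array(p)-o["eef_pos"])*1e3,1),"turn",np.round((R.inv()*G).as_rotvec(degrees=True),1),"rows",round(np.linalg.norm(np.array(p)-o["eef_pos"])*24+.5),"F",np.round(o["contact_force"],1),"t",round(float(o["t"]),2))
E
python3 - <<'E'
from h import *
c=bot.read_camera("top")
b=cast(c,np.array([(103,467),(192,432),(223,520),(135,555)])/4+[190,160],[.015]*4)
print(np.round(b[:,:2],4),np.degrees(np.arctan2(*(b[0]-b[1])[[1,0]]))-90,b.mean(0))
f=cast(c,np.array([(168,248),(490,237),(510,370)])/4+[190,160],[0,0,0.0])
print(np.round(f,4),np.degrees(np.arctan2(*(f[0]-f[1])[[1,0]]))-90)
print(-c["R"].T@c["t"])
go([.47,.08,.23],-10)
E
```

```text
[[0.4663 0.1471]
 [0.4778 0.0912]
 [0.423  0.0813]
 [0.4116 0.1362]] 11.633860413877741 [0.44467291 0.11394604 0.015     ]
[[ 0.5949  0.089   0.    ]
 [ 0.5666 -0.1096  0.    ]
 [ 0.4827 -0.1057  0.    ]] -8.110013942234886
[0.36662795 0.01513497 1.06066379]
shift [-435.6 -480.9    1.3] turn [-0.1  0.  -4.3] rows 16 F [ 0.   0.4 -0.2] t 0.2
```

Request:
step_arm:
  increments:
    - [[1,-218,-240,0,0,0,-2],[1,-218,-240,0,0,0,-2],[1,-218,-240,0,0,0,-2],[1,-218,-240,0,0,0,-2],[1,-218,-240,0,0,0,-2],[1,-218,-240,0,0,0,-2],[1,-218,-240,0,0,0,-2],[1,-218,-240,0,0,0,-2],[1,-218,-240,0,0,0,-2]]

```text
t: 0.95
eef_pos: [0.3225, 0.3607, 0.2312]
tool_rot: [0.001, 0.112, 0.994, -0.001]
contact_force: [1.1, -1.0, 0.1]
gripper_width: 1.001
grasp_force: 0.0
```

```bash
python3 -c "
from h import *
print(bot.get_obs()['eef_pos']);go([.47,.07,.25],-8)"
```

```text
[0.32250806 0.36066875 0.23124613]
shift [-208.5 -250.6  -17.8] turn [-0.2  0.1 -4.9] rows 8 F [ 1.1 -1.   0.1] t 0.95
```

Request:
step_arm:
  increments:
    - [[1,-208,-250,-18,0,0,-5],[1,-208,-250,-18,0,0,-5],[1,-208,-250,-18,0,0,-5],[1,-208,-250,-18,0,0,-5],[1,-208,-250,-18,0,0,-5],[1,-208,-250,-18,0,0,-5],[1,-208,-250,-18,0,0,-5],[1,-208,-250,-18,0,0,-5],[1,-208,-250,-18,0,0,-5],[1,-208,-250,-18,0,0,-5]]

```text
t: 1.78
eef_pos: [0.4693, 0.0774, 0.2494]
tool_rot: [0.0, 0.066, 0.998, -0.0]
contact_force: [-0.3, 0.2, -0.0]
gripper_width: 1.001
grasp_force: 0.0
```

```bash
python3 -c "
from h import *
print(bot.get_obs()['eef_pos'])
c=bot.read_camera('wrist');cv2.imwrite('pics/w1.png',c['image'][:,:,::-1]);print(-c['R'].T@c['t'],np.round(c['R'],2))"
```

```text
[0.46932722 0.07735206 0.24942587]
[0.40117338 0.08489826 0.39139456] [[ 0.13  0.99  0.  ]
 [ 0.95 -0.13  0.27]
 [ 0.27 -0.04 -0.96]]
```

View pics/w1.png

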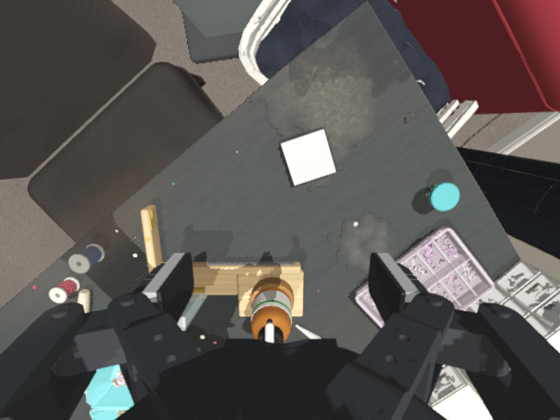

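The wrist view shows the white block at (309,157), the fence front at row about 262 between columns 190 and 302, the end wall at (150,237) and the bottle at (271,305).

```bash
python3 - <<'E'
from h import *
c=bot.read_camera("wrist");im=c["image"];hsv=cv2.cvtColor(im,cv2.COLOR_RGB2HSV)
m=((im.min(2)>190)).astype(np.uint8);m[:,:270]=0;m[:120]=0;m[195:]=0;m[:,350:]=0
ct=max(cv2.findContours(m,0,1)[0],key=cv2.contourArea);r=cv2.minAreaRect(ct);print(r)
b=cast(c,cv2.boxPoints(r),[.015]*4);print(np.round(b,4),b.mean(0),np.linalg.norm(np.diff(b,axis=0),axis=1),[np.degrees(np.arctan2(*(b[i+1]-b[i])[[1,0]])) for i in range(3)])
for u in(215,235,290): print(u,[tuple(map(int,im[v,u])) for v in range(256,284)])
for v in(215,225): print(v,[tuple(map(int,im[v,u])) for u in range(138,166)])
print([tuple(map(int,im[v,149])) for v in range(200,212)])
E
```

```text
((307.4000244140625, 158.19998168945312), (44.27188491821289, 44.90434265136719), 71.56504821777344)
[[0.426  0.0815 0.015 ]
 [0.4156 0.1359 0.015 ]
 [0.47   0.1489 0.015 ]
 [0.4815 0.0926 0.015 ]] [0.44827531 0.11470638 0.015     ] [0.05540072 0.05589974 0.0574961 ] [np.float64(100.82451902123891), np.float64(13.466433310604087), np.float64(-78.49933255066938)]
215 [(81, 82, 82), (83, 83, 82), (83, 85, 83), (82, 84, 83), (82, 83, 82), (83, 85, 83), (96, 97, 95), (111, 111, 111), (109, 109, 109), (145, 141, 137), (170, 150, 120), (173, 148, 107), (162, 139, 100), (152, 130, 92), (147, 125, 89), (147, 124, 90), (150, 127, 92), (153, 130, 94), (161, 138, 100), (157, 134, 97), (159, 136, 97), (180, 157, 114), (189, 164, 121), (187, 161, 119), (187, 162, 118), (188, 163, 120), (191, 167, 123), (192, 167, 123)]
235 [(96, 99, 96), (96, 98, 93), (88, 92, 89), (83, 87, 84), (84, 86, 84), (82, 83, 82), (84, 85, 85), (105, 105, 105), (115, 115, 115), (148, 143, 137), (177, 156, 124), (226, 200, 151), (253, 226, 175), (220, 194, 145), (190, 164, 121), (186, 161, 119), (187, 162, 118), (189, 165
[... 1005 characters left out ...]
3, 96, 91), (97, 99, 96), (96, 98, 95), (97, 98, 95), (98, 99, 97)]
225 [(102, 101, 94), (104, 101, 94), (152, 135, 110), (227, 201, 153), (255, 231, 181), (255, 233, 184), (255, 235, 184), (255, 236, 186), (255, 230, 182), (242, 215, 165), (227, 200, 138), (215, 188, 105), (148, 123, 65), (145, 119, 63), (146, 122, 65), (144, 119, 70), (143, 121, 83), (134, 114, 85), (98, 90, 77), (86, 86, 83), (87, 89, 84), (86, 87, 84), (86, 88, 83), (89, 90, 86), (93, 94, 90), (98, 98, 95), (99, 100, 97), (98, 100, 97)]
[(102, 99, 92), (98, 93, 87), (98, 94, 87), (99, 95, 89), (99, 94, 87), (128, 113, 91), (161, 139, 104), (166, 143, 105), (163, 139, 102), (165, 140, 89), (196, 167, 94), (216, 186, 104)]
```

```bash
python3 - <<'E'
from h import *
c=bot.read_camera("wrist")
f=cast(c,[(215,262),(290,262),(155.8,225),(154.8,215),(149,204.5),(215,267.8),(290,267)],[0,0,0,0,0,.018,.018]);print(np.round(f,4))
d=f[1]-f[0];print(np.degrees(np.arctan2(d[1],d[0]))-90)
im=c["image"]
g=im[:,:,0]/1.
def edge(us,v0,v1):  # subpixel first rise through 92 (dark->grey base)
    out=[]
    for u in us:
        col=im[v0:v1,u].astype(float); s=col[:,0]-col[:,2]
        i=np.argmax(s>18); out.append((u,v0+i-1+(18-s[i-1])/(s[i]-s[i-1])))
    return np.array(out)
e=edge(range(200,300,4),255,275);print(np.round(e[:,1],1));p=cast(c,e,[0]*len(e));k=np.polyfit(p[:,1],p[:,0],1);print(k,np.degrees(np.arctan(k[0])))
# top view of head
E
```

```text
[[ 0.5813 -0.0316  0.    ]
 [ 0.595   0.0765  0.    ]
 [ 0.5149 -0.1038  0.    ]
 [ 0.5003 -0.1017  0.    ]
 [ 0.4845 -0.106   0.    ]
 [ 0.5818 -0.0278  0.018 ]
 [ 0.5936  0.0761  0.018 ]]
-7.187543082533011
[262.2 262.2 265.7 265.3 265.4 265.4 265.4 265.4 265.4 265.4 265.9 265.7
 265.7 265.7 265.6 265.7 265.6 265.7 265.7 265.7 265.5 265.5 265.5 262.3
 262.3]
[0.12748544 0.59020609] 7.265187644083305
```

```bash
python3 -c "
from h import *
go([.4358,.112,.06],12)"
```

```text
shift [ 35.8  27.2 189.1] turn [  0.   -0.  -19.2] rows 5 F [-0.1 -0.1 -0.1] t 1.93
```

Request:
step_arm:
  increments:
    - [[1,36,27,100,0,0,-7],[1,36,27,100,0,0,-14],[1,36,27,120,0,0,-19],[1,36,27,160,0,0,-19],[1,36,27,189,0,0,-19],[1,36,27,189,0,0,-19],[1,36,27,189,0,0,-19],[1,36,27,189,0,0,-19]]

```text
t: 2.6
eef_pos: [0.4373, 0.1113, 0.0617]
tool_rot: [0.001, -0.102, 0.995, 0.0]
contact_force: [0.1, -0.4, -0.2]
gripper_width: 1.007
grasp_force: 0.0
```

```bash
python3 -c "
from h import *
print(bot.get_obs()['eef_pos'])
c=bot.read_camera('wrist');cv2.imwrite('pics/w2.png',c['image'][:,:,::-1]);go([.4358,.112,0],12)"
```

```text
[0.4372636  0.11134469 0.06166423]
shift [ 2.1  1.  62.2] turn [ 0.1  0.2 -0.3] rows 2 F [0.4 0.5 0.2] t 2.65
```

View pics/w2.png

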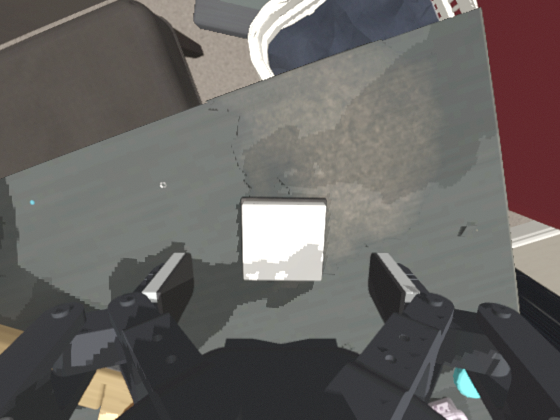

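The block sits square between the open fingers, centre about (284,241), with finger pads at columns 170 and 390.

Request:
step_arm:
  increments:
    - [[1,1,1,35,0,0,0],[1,1,1,50,0,0,0],[1,1,1,58,0,0,0],[1,1,1,61,0,0,0],[1,1,1,61,0,0,0],[1,1,1,61,0,0,0]]

```text
t: 3.15
eef_pos: [0.4363, 0.1115, 0.0005]
tool_rot: [0.001, -0.102, 0.995, 0.0]
contact_force: [-0.3, 0.0, 0.2]
gripper_width: 1.0
grasp_force: 0.0
```

Request:
step_arm:
  increments:
    - [[-0.2,0,0,0,0,0,0],[-0.2,0,0,0,0,0,0],[-0.2,0,0,0,0,0,0],[-0.2,0,0,0,0,0,0],[-0.2,0,0,0,0,0,0],[-0.2,0,0,0,0,0,0]]
  force: 25

```text
t: 3.65
eef_pos: [0.4358, 0.1116, 0.0002]
tool_rot: [0.001, -0.102, 0.995, 0.0]
contact_force: [-1.7, 0.9, 7.9]
gripper_width: 0.693
grasp_force: 25.3
```

```bash
python3 -c "
from h import *
print(bot.get_obs()['eef_pos'])
O=np.array([.5828,-.0168]);ex=np.array([.9914,-.1305]);ey=np.array([.1305,.9914])
c=bot.read_camera('wrist');cv2.imwrite('pics/w3.png',c['image'][:,:,::-1]);
p=O+ex*(-.042-.012)+ey*.065
print(p);go([*p,bot.get_obs()['eef_pos'][2]],-7.5)"
```

```text
[4.35805726e-01 1.11634128e-01 2.35750004e-04]
[0.5377469 0.054688 ]
shift [-88.3 -76.4   0.1] turn [ 0.1  0.1 19.2] rows 3 F [-1.1 -0.3  8.9] t 3.7
```

View pics/w3.png

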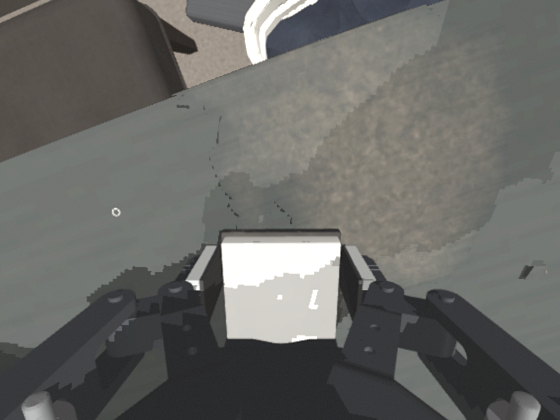

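The block is gripped, its face filling columns 220–340 between the pads.

Request:
step_arm:
  increments:
    - [[-0.2,-9,-8,0,0,0,2],[-0.2,-18,-16,0,0,0,4],[-0.2,-28,-24,0,0,0,7],[-0.2,-38,-33,0,0,0,9],[-0.2,-48,-42,0,0,0,11],[-0.2,-58,-51,0,0,0,14],[-0.2,-68,-60,0,0,0,16],[-0.2,-79,-69,0,0,0,18],[-0.2,-88,-76,0,0,0,19],[-0.2,-88,-76,0,0,0,19]]

```text
t: 4.53
eef_pos: [0.538, 0.0551, 0.0002]
tool_rot: [0.0, 0.064, 0.998, 0.001]
contact_force: [-1.0, 3.3, 7.3]
gripper_width: 0.695
grasp_force: 28.5
```

```bash
cat >> h.py <<'E'
O=np.array([.5828,-.0168]);ex=np.array([.9914,-.1305]);ey=np.array([.1305,.9914])
def S(x,y): return O+ex*x+ey*y
def st():
    p=bot.get_obs()["eef_pos"];d=p[:2]-O;print("stand xyz mm",np.round([d@ex*1e3,d@ey*1e3,p[2]*1e3],1))
E
python3 -c "
from h import *
st();go([*S(-.042,.065),.0003],-7.5)"
```

```text
stand xyz mm [-53.8  65.5   0.2]
shift [-11.8  -0.5  -0.1] turn [0.1 0.  0.2] rows 1 F [-1.   3.3  7.3] t 4.53
```

Advance gently against the fence.

Request:
step_arm:
  increments:
    - [[-0.2,-4,0,0,0,0,0],[-0.2,-7,0,0,0,0,0],[-0.2,-9,0,0,0,0,0],[-0.2,-10,0,0,0,0,0],[-0.2,-11,0,0,0,0,0],[-0.2,-12,0,0,0,0,0],[-0.2,-12,0,0,0,0,0]]

```text
t: 5.12
eef_pos: [0.5438, 0.0541, -0.0003]
tool_rot: [-0.004, 0.063, 0.998, 0.001]
contact_force: [-10.7, 2.7, 14.0]
gripper_width: 0.697
grasp_force: 29.7
```

Request:
step_arm:
  increments:
    - [[-0.2,-2,0,-0.5,0,0,0],[-0.2,-4,0,-0.5,0,0,0],[-0.2,-4,0,-0.5,0,0,0]]

```text
t: 5.37
eef_pos: [0.5493, 0.0532, -0.0003]
tool_rot: [-0.003, 0.064, 0.998, 0.0]
contact_force: [-9.7, 1.8, 10.9]
gripper_width: 0.695
grasp_force: 29.4
```

```bash
python3 -c "
from h import *
st()
c=bot.read_camera('scene');im=c['image'];u,v=proj(c,[[*S(-.03,.0),.02]])[0].astype(int);print(u,v)
cv2.imwrite('pics/s4.png',cv2.resize(im[v-75:v+35,u-75:u+75,::-1],None,fx=5,fy=5,interpolation=cv2.INTER_CUBIC))"
```

```text
stand xyz mm [-42.4  65.   -0.3]
270 245
```

View pics/s4.png

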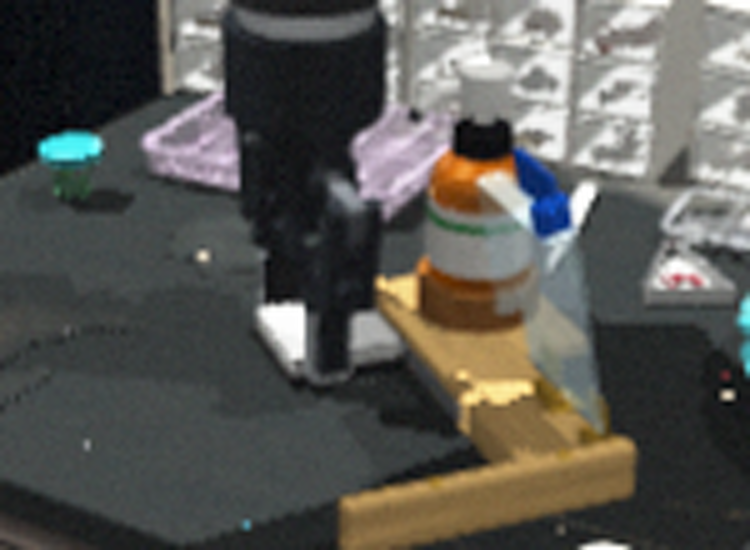

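The block's right edge (crop (400,350)) lies almost at the fence base, and the hand is clear of the nozzle. I'll keep advancing to confirm contact.

Request:
step_arm:
  increments:
    - [[-0.2,-2,0,-0.5,0,0,0],[-0.2,-4,0,-0.5,0,0,0],[-0.2,-5,0,-0.5,0,0,0],[-0.2,-5,0,-0.5,0,0,0],[-0.2,-5,0,-0.5,0,0,0]]

```text
t: 5.83
eef_pos: [0.5495, 0.0531, -0.0004]
tool_rot: [-0.008, 0.063, 0.998, 0.0]
contact_force: [-19.6, 3.2, 19.8]
gripper_width: 0.693
grasp_force: 30.5
```

```bash
python3 -c "
from h import *
st()"
```

```text
stand xyz mm [-42.1  65.   -0.4]
```

Request:
step_arm:
  increments:
    - [[1,3,0,0,0,0,0],[1,6,0,0,0,0,0],[1,6,0,0,0,0,0],[1,6,0,0,0,0,0],[1,6,0,-20,0,0,0],[1,20,0,-50,0,0,0],[1,50,0,-90,0,0,0],[1,80,0,-130,0,0,0],[1,80,0,-160,0,0,0],[1,80,0,-180,0,0,0]]

```text
t: 6.67
eef_pos: [0.4775, 0.062, 0.1835]
tool_rot: [0.001, 0.064, 0.998, 0.001]
contact_force: [1.0, -0.2, -0.1]
gripper_width: 1.003
grasp_force: 0.0
```

```bash
python3 - <<'E'
from h import *
st()
c=bot.read_camera('wrist');im=c['image'];cv2.imwrite('pics/w5.png',im[:,:,::-1])
E
```

```text
stand xyz mm [-114.6   64.4  183.5]
```

View pics/w5.png

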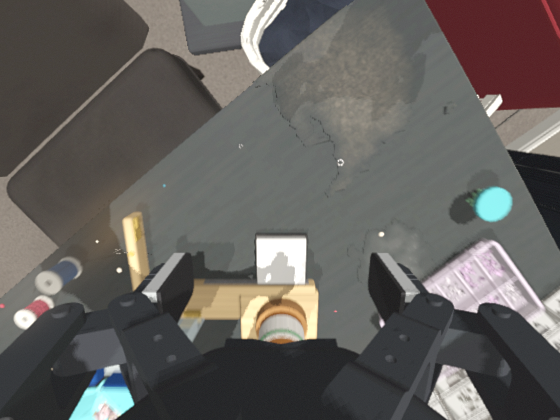

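The block at columns 256–307 is flush on the fence (row ~284) and its centre column 281 lines up with the bottle at 281.

```bash
python3 - <<'E'
from h import *
c=bot.read_camera('wrist');im=c['image']
m=(im.min(2)>175).astype(np.uint8);m[:,:245]=0;m[:,320:]=0;m[:230]=0;m[290:]=0
ct=max(cv2.findContours(m,0,1)[0],key=cv2.contourArea);r=cv2.minAreaRect(ct);print(r)
for p in cast(c,[*cv2.boxPoints(r),r[0]],[.015]*5): print(np.round([(p[:2]-O)@ex*1e3,(p[:2]-O)@ey*1e3],1))
go([.6397,.0412,.175],-7.5)
E
```

```text
((280.0, 255.0), (44.0, 48.0), 90.0)
[-57.9  37.1]
[-58.   91.5]
[-2. 93.]
[-2. 36.]
[-30.7  64.4]
shift [-159.9   -1.1   10.9] turn [0.3 0.5 0.2] rows 4 F [ 0.6  0.1 -0.2] t 6.77
```

Request:
step_arm:
  increments:
    - [[-1,-40,-1,0,0,0,0],[-1,-80,-1,0,0,0,0],[-1,-120,-1,0,0,0,0],[-1,-160,-1,0,0,0,0],[-1,-160,-1,0,0,0,0],[-1,-160,-1,10,0,0,0],[-1,-160,-1,20,0,0,0],[-1,-160,-1,30,0,0,0],[-1,-160,-1,36,0,0,0],[-1,-160,-1,41,0,0,0]]

```text
t: 7.6
eef_pos: [0.6353, 0.041, 0.1379]
tool_rot: [-0.001, 0.064, 0.998, 0.0]
contact_force: [-1.5, 0.3, 3.2]
gripper_width: -0.0
grasp_force: 1.4
```

```bash
python3 - <<'E'
from h import *
st()
E
```

```text
stand xyz mm [ 44.5  64.2 137.9]
```

Request:
step_arm:
  increments:
    - [[-1,-2,0,-8,0,0,0],[-1,-4,-1,-8,0,0,0],[-1,-4,-1,-8,0,0,0],[-1,-4,-1,-3,0,0,0],[-1,-4,-1,1,0,0,0],[-1,-4,-1,4,0,0,0],[-1,-4,-1,7,0,0,0],[-1,-4,-1,9,0,0,0],[-1,-4,-1,11,0,0,0],[-1,-4,-1,11,0,0,0]]

```text
t: 8.43
eef_pos: [0.6411, 0.0392, 0.1305]
tool_rot: [0.0, 0.064, 0.998, 0.001]
contact_force: [-5.6, 0.9, 17.8]
gripper_width: -0.001
grasp_force: 9.3
```

Bottomed out: about 8 mm of travel and 18 N. Now release straight up and retreat.

Request:
step_arm:
  increments:
    - [[-1,0,0,2,0,0,0],[-1,0,0,2,0,0,0],[-1,0,0,-8,0,0,0],[-1,0,0,-20,0,0,0],[-1,0,0,-50,0,0,0],[-1,20,10,-60,0,0,0],[-1,50,40,-60,0,0,0],[-1,80,62,-60,0,0,0],[-1,105,62,-60,0,0,0],[-1,105,62,-60,0,0,0]]

```text
t: 9.27
eef_pos: [0.5391, 0.1168, 0.1873]
tool_rot: [-0.003, 0.061, 0.998, 0.0]
contact_force: [-0.1, -0.0, 0.1]
gripper_width: -0.001
grasp_force: 0.0
```

```bash
python3 - <<'E'
from h import *
st()
go([*S(-.040,.125),.06],-7.5)
c=bot.read_camera('wrist');im=c['image']
hsv=cv2.cvtColor(im,cv2.COLOR_RGB2HSV);print(bot.get_obs()['q'][6])
# block still in place? top view
t=bot.read_camera('top');u=t['image'];m=(u.min(2)>170).astype(np.uint8)
p=proj(t,[[*S(-.03,.065),.015]])[0];print(p)
for k in cv2.findContours(m,0,1)[0]:
    if 100<cv2.contourArea(k)<1500:
        r=cv2.minAreaRect(k)
        if np.hypot(*(np.array(r[0])-p))<60: print(r)
E
```

```text
stand xyz mm [-60.8 126.7 187.3]
shift [-21.5  -1.9 127.1] turn [ 0.  -0.3  0.5] rows 4 F [-0.1 -0.   0.1] t 9.27
1.2983671870843796
[248.60616455 231.3565917 ]
((248.57847595214844, 232.4123077392578), (22.298948287963867, 22.298948287963867), 86.8201675415039)
((204.20001220703125, 194.40000915527344), (21.466251373291016, 9.838699340820312), 63.43495178222656)
```

Request:
step_arm:
  increments:
    - [[-1,-23,-2,40,0,0,0],[-1,-23,-2,80,0,0,0],[-1,-23,-2,120,0,0,0],[-1,-23,-2,150,0,0,0],[-1,-23,-2,170,0,0,0],[-1,-23,-2,180,0,0,0],[-1,-23,-2,182,0,0,0],[-1,-23,-2,182,0,0,0]]

```text
t: 10.03
eef_pos: [0.5677, 0.1084, 0.0063]
tool_rot: [0.0, 0.064, 0.998, -0.0]
contact_force: [-0.3, 0.6, 0.6]
gripper_width: 0.008
grasp_force: 0.0
```

Request:
step_arm:
  increments:
    - [[-1,0,-8,0,0,0,0],[-1,0,-16,0,0,0,0],[-1,0,-24,0,0,0,0],[-1,0,-34,0,0,0,0],[-1,0,-44,0,0,0,0],[-1,0,-54,0,0,0,0],[-1,0,-64,0,0,0,0],[-1,0,-74,0,0,0,0],[-1,0,-84,0,0,0,0],[-1,0,-84,0,0,0,0]]

```text
t: 10.87
eef_pos: [0.5571, 0.0237, 0.0076]
tool_rot: [0.001, 0.065, 0.998, 0.0]
contact_force: [0.3, 1.4, 1.5]
gripper_width: 0.001
grasp_force: 0.9
```

```bash
python3 - <<'E'
from h import *
st()
go([*S(-.040,-.01),.006],-7.5)
E
```

```text
stand xyz mm [-30.8  36.8   7.6]
shift [  9.2 -46.8   1.6] turn [0.  0.1 0. ] rows 2 F [0.3 1.4 1.5] t 10.87
```

Request:
step_arm:
  increments:
    - [[-1,0,8,0,0,0,0],[-1,4,10,0,0,0,0],[-1,9,10,1,0,0,0],[-1,9,8,1,0,0,0],[-1,9,0,1,0,0,0],[-1,9,-8,1,0,0,0],[-1,9,-16,1,0,0,0],[-1,9,-24,1,0,0,0],[-1,9,-32,1,0,0,0],[-1,9,-32,1,0,0,0]]

```text
t: 11.7
eef_pos: [0.5428, -0.0078, 0.0053]
tool_rot: [-0.0, 0.065, 0.998, -0.001]
contact_force: [-0.2, -0.6, -0.5]
gripper_width: -0.002
grasp_force: 0.0
```

```bash
python3 - <<'E'
from h import *
st()
go([*S(-.040,-.02),.006],-7.5)
t=bot.read_camera('top');u=t['image'];cv2.imwrite("pics/t6.png",cv2.resize(u[180:270,200:340,::-1],None,fx=5,fy=5,interpolation=cv2.INTER_CUBIC))
E
```

```text
stand xyz mm [-40.8   3.7   5.3]
shift [ -0.8 -23.7  -0.6] turn [-0.1 -0.   0. ] rows 1 F [-0.2 -0.6 -0.5] t 11.7
```

View pics/t6.png

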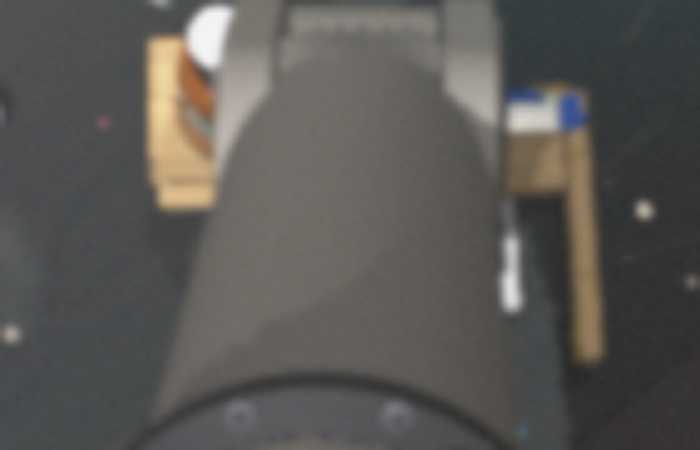

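The block's leading edge (crop column 521) is still about 25 mm short of the wall (575). The cover is upright.

Request:
step_arm:
  increments:
    - [[-1,0,-6,0,0,0,0],[-1,0,-12,0,0,0,0],[-1,0,-17,0,0,0,0],[-1,0,-21,0,0,0,0],[-1,0,-24,0,0,0,0],[-1,0,-27,0,0,0,0],[-1,0,-30,0,0,0,0],[-1,0,-32,0,0,0,0],[-1,0,-32,0,0,0,0]]

```text
t: 12.5
eef_pos: [0.5399, -0.0337, 0.0054]
tool_rot: [0.0, 0.063, 0.998, 0.002]
contact_force: [1.3, 10.2, -0.8]
gripper_width: -0.002
grasp_force: 4.4
```

```bash
python3 -c "
from h import *
st()"
```

```text
stand xyz mm [-40.3 -22.3   5.4]
```

Request:
step_arm:
  increments:
    - [[-1,0,15,0,0,0,0],[-1,10,25,-10,0,0,0],[-1,30,25,-50,0,0,0],[-1,60,25,-90,0,0,0],[-1,75,25,-130,0,0,0],[-1,75,20,-170,0,0,0],[-1,75,0,-178,0,0,0],[-1,75,-10,-178,0,0,0],[-1,75,-10,-178,0,0,0],[-1,75,-10,-178,0,0,0]]

```text
t: 13.33
eef_pos: [0.4631, -0.0376, 0.1827]
tool_rot: [-0.0, 0.065, 0.998, -0.0]
contact_force: [-0.7, -0.7, -0.1]
gripper_width: -0.003
grasp_force: 0.0
```

```bash
python3 - <<'E'
from h import *
st()
c=bot.read_camera('wrist');im=c['image'];p=proj(c,[[*S(-.03,-.065),.015]])[0].astype(int);print(p)
u,v=p;h=np.array
m=(im.min(2)>165).astype(np.uint8);k=np.zeros_like(m);k[v-35:v+35,u-40:u+40]=1;m*=k
ct=max(cv2.findContours(m,0,1)[0],key=cv2.contourArea);r=cv2.minAreaRect(ct);print(r)
for q in cast(c,[*cv2.boxPoints(r),r[0]],[.015]*5): print(np.round([(q[:2]-O)@ex*1e3,(q[:2]-O)@ey*1e3],1))
cv2.imwrite('pics/w7.png',cv2.resize(im[v-70:v+60,max(u-90,0):u+90,::-1],None,fx=4,fy=4,interpolation=cv2.INTER_CUBIC))
go([*S(-.083,-.05),.05],-7.5)
E
```

```text
stand xyz mm [-116.   -36.3  182.7]
[256 262]
((255.5, 260.0), (46.0, 49.0), 90.0)
[-60.9 -93.1]
[-61.1 -38.1]
[ -3.1 -38.1]
[ -2.9 -95.7]
[-32.7 -66.2]
shift [-33.4 -14.4 132.2] turn [-0.  -0.1  0.1] rows 4 F [ 0.3  0.4 -0.1] t 13.38
```

Request:
step_arm:
  increments:
    - [[-1,-31,-28,40,0,0,0],[-1,-31,-28,80,0,0,0],[-1,-31,-28,120,0,0,0],[-1,-31,-28,155,0,0,0],[-1,-31,-28,172,0,0,0],[-1,-31,-28,176,0,0,0],[-1,-31,-28,176,0,0,0]]

```text
t: 13.97
eef_pos: [0.4889, -0.0683, 0.005]
tool_rot: [-0.003, 0.064, 0.998, -0.0]
contact_force: [-0.2, -0.9, 0.8]
gripper_width: -0.002
grasp_force: 0.0
```

Request:
step_arm:
  increments:
    - [[-1,-4,0,0,0,0,0],[-1,-8,0,0,0,0,0],[-1,-11,0,0,0,0,0],[-1,-13,0,0,0,0,0],[-1,-15,0,0,0,0,0],[-1,-17,0,0,0,0,0],[-1,-19,0,0,0,0,0],[-1,-20,0,0,0,0,0],[-1,-20,0,0,0,0,0]]

```text
t: 14.72
eef_pos: [0.5048, -0.0702, 0.0069]
tool_rot: [-0.005, 0.064, 0.998, 0.001]
contact_force: [-14.3, 2.7, 12.2]
gripper_width: 0.004
grasp_force: 7.1
```

```bash
python3 -c "
from h import *
st()"
```

```text
stand xyz mm [-70.4 -63.1   6.9]
```

Request:
step_arm:
  increments:
    - [[-1,15,0,0,0,0,0],[-1,25,0,-15,0,0,0],[-1,35,0,-55,0,0,0],[-1,45,5,-95,0,0,0],[-1,45,15,-135,0,0,0],[-1,45,27,-177,0,0,0],[-1,45,27,-177,0,0,0],[-1,45,27,-177,0,0,0]]

```text
t: 15.38
eef_pos: [0.4717, -0.0376, 0.1873]
tool_rot: [0.004, 0.063, 0.998, 0.001]
contact_force: [-0.6, 0.6, -0.5]
gripper_width: 0.001
grasp_force: 0.0
```

```bash
python3 - <<'E'
from h import *
st()
c=bot.read_camera('wrist');im=c['image'];p=proj(c,[[*S(-.03,-.065),.015]])[0].astype(int);print(p)
u,v=p
m=(im.min(2)>165).astype(np.uint8);k=np.zeros_like(m);k[v-35:v+35,u-40:u+40]=1;m*=k
ct=max(cv2.findContours(m,0,1)[0],key=cv2.contourArea);r=cv2.minAreaRect(ct);print(r)
for q in cast(c,[*cv2.boxPoints(r),r[0]],[.015]*5): print(np.round([(q[:2]-O)@ex*1e3,(q[:2]-O)@ey*1e3],1))
hsv=cv2.cvtColor(im,cv2.COLOR_RGB2HSV)
# tab in top view
ms=[]
for n in("top","scene"):
    t=bot.read_camera(n);h=cv2.cvtColor(t["image"],cv2.COLOR_RGB2HSV);b=cv2.inRange(h,(108,150,90),(128,255,255))
    pr=proj(t,[[*S(.018,-.059),.135]])[0]
    for q in cv2.findContours(b,0,1)[0]:
        if cv2.contourArea(q)>4: print(n,np.round(pr),np.mean(q[:,0],0),cv2.boundingRect(q))
go([*S(.045,-.059),.195],-7.5)
E
```

```text
stand xyz mm [-107.4  -35.1  187.3]
[255 252]
((253.5, 255.5), (55.0, 49.0), 90.0)
[-59.9 -93.8]
[-60.1 -38.5]
[ 10.  -38.3]
[ 10.2 -96.9]
[-26.  -66.8]
scene [303. 206.] [302.47727273 207.86363636] (297, 200, 12, 17)
shift [-155.3  -22.7  -11.7] turn [-0.  -0.1  0.2] rows 4 F [-0.1  0.  -0.7] t 15.53
```

Request:
step_arm:
  increments:
    - [[-1,-20,-23,-18,0,0,0],[-1,-55,-23,-18,0,0,0],[-1,-95,-23,-18,0,0,0],[-1,-130,-23,-18,0,0,0],[-1,-156,-23,-18,0,0,0],[-1,-156,-23,-18,0,0,0],[-1,-156,-23,20,0,0,0],[-1,-156,-23,45,0,0,0],[-1,-156,-23,55,0,0,0],[-1,-156,-23,55,0,0,0]]

```text
t: 16.37
eef_pos: [0.618, -0.0815, 0.1253]
tool_rot: [-0.004, 0.064, 0.998, -0.0]
contact_force: [-0.2, -0.2, -0.5]
gripper_width: 0.001
grasp_force: 0.0
```

```bash
python3 - <<'E'
from h import *
st();go([*S(.045,-.059),.13],-7.5)
for th in np.arange(1.38,-.01,-.115):
    s,c=np.sin(th),np.cos(th)
    print(round(th,2),np.round([36-114*c+4*s+10.5*s,22+114*s+4*c-5*s],1))
E
```

```text
stand xyz mm [ 43.4 -59.5 125.3]
shift [-1.6  0.5 -4.8] turn [-0.1 -0.5  0.1] rows 1 F [-0.2 -0.2 -0.5] t 16.37
1.38 [ 28.6 129.8]
1.26 [ 15.5 127.1]
1.15 [  2.7 123.1]
1.03 [ -9.7 117.8]
0.92 [-21.5 111.1]
0.8 [-32.6 103.3]
0.69 [-42.7  94.5]
0.57 [-51.8  84.6]
0.46 [-59.7  74. ]
0.34 [-66.4  62.6]
0.23 [-71.7  50.7]
0.12 [-75.6  38.5]
0.0 [-78.  26.]
```

Request:
step_arm:
  increments:
    - [[-1,8,0,-3,0,0,0],[-1,15,0,-3,0,0,0],[-1,28,0,-2,0,0,0],[-1,41,0,2,0,0,0],[-1,53,0,7,0,0,0],[-1,65,0,14,0,0,0],[-1,76,0,22,0,0,0],[-1,86,0,31,0,0,0],[-1,86,0,31,0,0,0]]

```text
t: 17.12
eef_pos: [0.5334, -0.0701, 0.0986]
tool_rot: [-0.001, 0.064, 0.998, 0.001]
contact_force: [-0.6, 0.2, 0.3]
gripper_width: 0.003
grasp_force: 0.2
```

```bash
python3 - <<'E'
from h import *
st()
t=bot.read_camera("scene");im=t["image"];h=cv2.cvtColor(im,cv2.COLOR_RGB2HSV);b=cv2.inRange(h,(108,150,70),(128,255,255))
th=.69;s,c=np.sin(th),np.cos(th)
print(proj(t,[[*S((36-114*c+4*s)/1e3,-.059),(22+114*s+4*c)/1e3]]))
for q in cv2.findContours(b,0,1)[0]:
    if cv2.contourArea(q)>4: print(np.mean(q[:,0],0),cv2.boundingRect(q))
E
```

```text
stand xyz mm [-42.  -59.2  98.6]
[[272.63643146 227.38639697]]
[272.42857143 230.69387755] (265, 222, 15, 20)
```

Request:
step_arm:
  increments:
    - [[-1,9,0,10,0,0,0],[-1,17,0,20,0,0,0],[-1,24,0,32,0,0,0],[-1,29,0,44,0,0,0],[-1,33,0,56,0,0,0],[-1,35,0,64,0,0,0],[-1,35,0,69,0,0,0],[-1,35,0,72,0,0,0],[-1,35,0,74,0,0,0],[-1,35,0,74,0,0,0]]

```text
t: 18.0
eef_pos: [0.5019, -0.0659, 0.0248]
tool_rot: [0.0, 0.064, 0.998, 0.0]
contact_force: [-1.4, 1.1, 5.6]
gripper_width: -0.002
grasp_force: 3.1
```

```bash
python3 -c "
from h import *
st()"
```

```text
stand xyz mm [-73.8 -59.3  24.8]
```

Request:
step_arm:
  increments:
    - [[-1,0,0,2,0,0,0],[-1,0,0,4,0,0,0],[-1,0,0,6,0,0,0],[-1,0,0,6,0,0,0]]

```text
t: 18.33
eef_pos: [0.5019, -0.0659, 0.0201]
tool_rot: [0.001, 0.064, 0.998, 0.001]
contact_force: [-6.9, 2.4, 25.1]
gripper_width: 0.0
grasp_force: 12.9
```

Request:
step_arm:
  increments:
    - [[-1,0,0,0,0,0,0],[-1,0,0,-20,0,0,0],[-1,15,0,-60,0,0,0],[-1,30,10,-100,0,0,0],[-1,35,20,-140,0,0,0],[-1,35,25,-170,0,0,0],[-1,35,25,-170,0,0,0],[-1,35,25,-170,0,0,0]]

```text
t: 19.0
eef_pos: [0.4713, -0.0361, 0.1906]
tool_rot: [0.003, 0.063, 0.998, 0.001]
contact_force: [0.3, -0.6, -0.5]
gripper_width: 0.002
grasp_force: 0.0
```

```bash
python3 - <<'E'
from h import *
st()
t=bot.read_camera("scene");im=t["image"];h=cv2.cvtColor(im,cv2.COLOR_RGB2HSV);b=cv2.inRange(h,(108,150,70),(128,255,255))
print(proj(t,[[*S(-.078,-.059),.026]]))
for q in cv2.findContours(b,0,1)[0]:
    if cv2.contourArea(q)>4: print(np.mean(q[:,0],0),cv2.boundingRect(q))
c=bot.read_camera('wrist');im=c['image'];u,v=proj(c,[[*S(-.03,-.03),.015]])[0].astype(int)
cv2.imwrite('pics/w8.png',cv2.resize(im[max(v-80,0):v+70,u-100:u+100,::-1],None,fx=4,fy=4,interpolation=cv2.INTER_CUBIC))
E
```

```text
stand xyz mm [-108.   -33.6  190.6]
[[259.59895363 259.88310556]]
[260.45454545 265.52272727] (254, 260, 13, 13)
```

View pics/w8.png

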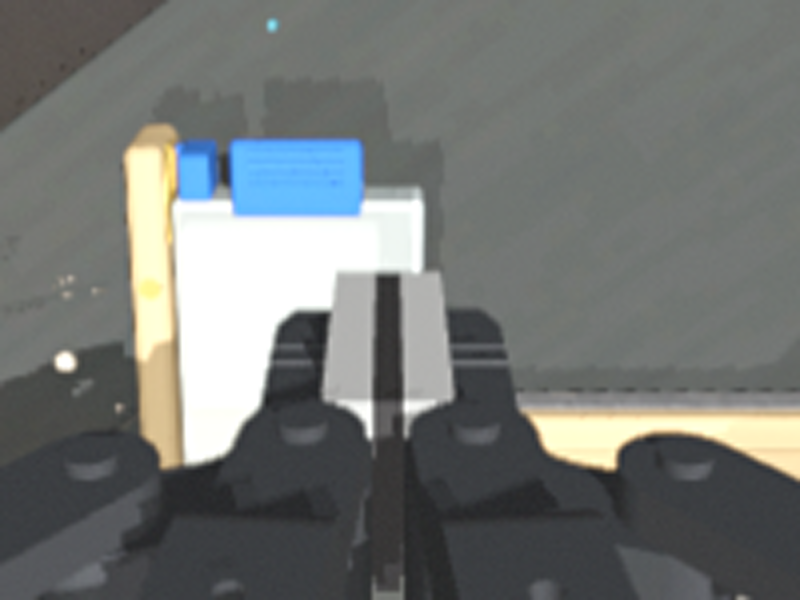

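The blue tab (crop (297,178)) lies down flat, and the clear cover is shut over the block, which is tight to the end wall. I'll wait a second and confirm it holds.

Request:
step_arm:
  increments:
    - [[-1,0,0,-20,0,0,0],[-1,0,0,-20,0,0,0],[-1,0,0,-20,0,0,0],[-1,0,0,-20,0,0,0],[-1,0,0,-20,0,0,0],[-1,0,0,-20,0,0,0],[-1,0,0,-20,0,0,0],[-1,0,0,-20,0,0,0],[-1,0,0,-20,0,0,0],[-1,0,0,-20,0,0,0]]

```text
t: 19.93
eef_pos: [0.4696, -0.0366, 0.2082]
tool_rot: [-0.0, 0.064, 0.998, -0.0]
contact_force: [0.0, -1.0, 0.3]
gripper_width: -0.001
grasp_force: 0.0
```

```bash
python3 - <<'E'
from h import *
t=bot.read_camera("scene");h=cv2.cvtColor(t["image"],cv2.COLOR_RGB2HSV);b=cv2.inRange(h,(108,150,70),(128,255,255))
r=[cv2.boundingRect(q) for q in cv2.findContours(b,0,1)[0] if cv2.contourArea(q)>4];print(r)
if any(abs(q[1]-260)<3 and abs(q[0]-254)<3 for q in r): print(bot.hand_in())
E
```

```text
[(252, 255, 14, 18)]
```

```bash
python3 - <<'E'
from h import *
t=bot.read_camera("scene");h=cv2.cvtColor(t["image"],cv2.COLOR_RGB2HSV);b=cv2.inRange(h,(108,150,70),(128,255,255))
print([cv2.boundingRect(q) for q in cv2.findContours(b,0,1)[0] if cv2.contourArea(q)>4])
w=bot.read_camera("wrist");hw=cv2.cvtColor(w["image"],cv2.COLOR_RGB2HSV);bw=cv2.inRange(hw,(100,130,70),(128,255,255))
print("wrist",[cv2.boundingRect(q) for q in cv2.findContours(bw,0,1)[0] if cv2.contourArea(q)>20])
for th in(0,.04,.08,.2,.4):
    s,c=np.sin(th),np.cos(th)
    X=[[*S((36-r*c+4*s)/1e3,y),(22+r*s+4*c)/1e3] for r in(104,124) for y in(-.077,-.041)]
    print(th,[cv2.boundingRect(proj(k,X).astype(np.float32)) for k in(t,w)])
E
```

```text
[(254, 260, 13, 13)]
wrist [(244, 205, 32, 18), (232, 205, 9, 14)]
0 [(252, 254, 16, 12), (244, 204, 32, 18)]
0.04 [(252, 253, 16, 11), (243, 206, 33, 17)]
0.08 [(252, 251, 16, 10), (243, 207, 33, 18)]
0.2 [(253, 246, 16, 9), (241, 213, 35, 18)]
0.4 [(257, 235, 15, 11), (238, 228, 38, 15)]
```

Both views agree with a shut cover, since the wrist view matches angle 0 to within a pixel. The earlier change was mask noise.

```bash
python3 -c "
from station import bot
print(bot.hand_in())"
```

```text
the job is handed in; nothing more can be done
None
```

The job is handed in after about 20 s of robot time: the block was sprayed at the nozzle and slid home into the corner, and the cover is shut and still holding a second later; I didn't check the spray head's return or the hammer, spools and pot by camera at the end.

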